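Gauge the printer ink tank with the dip rod

ROBOT

A 6-joint arm with a two-finger parallel gripper is mounted at the origin on the work surface. World frame = base frame: x ahead of the robot, y to its left, z up, the work surface at z = 0. Lengths are in m, angles in rad, forces in N, time in s.
With the tool pointing down it reaches from about 0.375 to 0.9 m from the base axis. Payload 3.1 kg.
Tool frame: the origin (TCP) lies between the finger pads; the fingertips stand 22 mm ahead of it and the grasp point (between the pads) lies 3 mm ahead of it; z points along the fingers, y is the direction in which the jaws open and shut (so a half turn about z gives the same grasp; the last joint's range is limited). The gripper opens to 87 mm and grips with 3 to 60 N. Pads are 19 mm wide; open, the fingers measure 117 mm over their backs; the gripper's body (75 mm by 190 mm) begins 51 mm behind the grasp point.
Start: joints at [1.105, 0.527, 1.433, -0, 1.181, -0.178], TCP at [0.177, 0.599, 0.245] pointing down, gripper open.
Joint ranges: [-3.08, 3.08], [-0.75, 2.2], [0.22, 2.44], [-1.43, 4.57], [0, 2.65], [-2.85, 2.85]. Speed limits (rad/s): [2.79, 2.79, 3.14, 3.14, 3.14, 3.14].

INTERFACE

Orientations are given as a unit quaternion [x, y, z, w].
In Python, from rig import get_obs, camera, get_calibration, hand_in, search_frame gives the robot as it stands.
- The arm moves only by the shell command python3 -m jog 'ROWS' [FORCE]. ROWS is JSON, a list of rows, each an object with "grip": the closure in counts, from 0 (fully open) to 255 (shut); "travel": the shift along the world's x, y, z in cm, a list of three; "twist": the turn about the world's z in degrees. A call has 1 to 8 rows; each row shifts and turns the commanded pose from where the row before left it; what a row does not reach is not made up. A row lasts 1/10 s, in which the tool goes at most 50 mm and 8.59 degrees, less where a joint would pass 70% of its speed; a pose out of reach is approached as far as the arm can. A call is refused whole if a number of a shift passes 5 or a number of a turn 8.59, either way. A call with a gripper value outside its range is refused whole. The fingers move at their own pace and stop on an object; FORCE is the grip in N (left out, the last holds). Time passes only in rows, so rows that do not move let the fingers close. It gives the time, the measured TCP pose, the force and the opening at its end, in the units of the state.
- get_obs(): the state, without advancing time (a new reading comes with each control period).
- camera(name): name is "scene" or "top" or "wrist"; returns the picture (480x640x3 uint8, red, green, blue); there is no depth.
- get_calibration(name): a dict with "fx", "fy", "cx", "cy" (pixels), "R" (3x3) and "t" (3): a world point X has camera coordinates R X + t; the wrist camera has in their place "T_tool_cam" (4x4, takes a point from camera to tool coordinates, whose origin is the TCP and whose axes are the flange's). Camera axes: x right, y down, z forward; pixel columns grow to the right and rows downward; lengths in m; the calibration is good to about 2 mm. A picture is of the moment at which its call begins: read the wrist's pose just before it. get_calibration takes no time and is no camera call.
- hand_in(): hands the job in, once; it reports no verdict.
Trained networks look in the newest picture that a camera, given by its name, has taken for a name from the list of things; names that differ only in an ending like _2 or _b are one class to them, and where a whole thing is asked for, a point or a joint stands for the part that bears it (a point fixed in the world has none). Each returns a list of dicts, best first, with "p" (0 to 1); they miss things now and then, are a little off and sometimes report something else, mostly with a low value. They report only what shows in the picture. A call takes as long as a camera call. They do not tell look-alikes from the thing itself.
- search_frame(target, camera): "at" ([x, y, z] in m, in world coordinates, good to about 4 mm: the middle of the surface that is visible of it).
The state is a dict: "time": time; "q": joint angles; "joint_velocities": joint speeds; "joint_torque": joint torques, N m; "position": TCP position; "tool_rot": TCP orientation; "ft_force": force on the tool from outside, world axes, zero at the start; "moment": the same for the moment, N m; "grip_width": finger opening in m.
Only numpy, scipy, OpenCV 4.12 (cv2) and the standard library are available. Lean on these libraries where they do the work, as an engineer would, in place of code of your own. Each camera call takes 0.05 s, during which the arm holds its last target. There are 200 camera calls.

TASK

Start the ink tank's captive clamp screw: push its red knob down as far as it goes, then turn it clockwise to its stop. Then take the gauge rod from its rest, slide it down the sloping guide tube until the collar stops on the mouth, draw it right out again, and finish while holding it level in the gripper, with its tip about 15 cm above the middle of the white reading card, so that it can be read. Leave the mug, the tape roll and the stapler where they are.

Things in the scene. Friction and masses are not known exactly. Their poses are not given: they have to be found in the camera images.
- tank: Black ink tank, fixed to the desk, on a grey dock plate. Origin on the desk under the middle of the tank's front edge; x points out of the front (the tube's side), y to the clamp screw's side, z up. The tank fills x -130..0, y -60..60, up to 110 mm high (a flat cap to 120). The clamp screw's boss (42 mm across, 55 high) stands at x 0, y 115; a lug 37 mm high joins it to the tank.
- guide_tube: Aluminium guide tube of the tank: outside 32 mm, bore 16 mm across, 130 mm long, straight and open; the last 12 mm flare to a mouth 26 mm across inside and 42 outside. Origin at the centre of its mouth, 30 mm ahead of the tank's origin and 135 mm above the desk; z points out of the mouth along the bore, horizontally the same way as the tank's x and rising 35 degrees above level. Moves with the tank. Fixed.
- clamp_grip (a point): Red bar knob of the captive clamp screw, vertical axis: a bar 46 long, 14 wide, 36 mm tall; this point is on its axis, 11 mm below its top and 25 mm above its underside, about 92 mm above the desk when up. The boss's top is 12 mm under the bar when up. Its place in the tank frame is x 0, y 115 mm.
- clamp_push (a joint): How far the knob is pushed down, m: 0 up, 0.008 fully down against its stop. Takes about 5 N by friction and stays where it is left.
- clamp_turn (a joint): How far the knob is turned, rad, growing clockwise seen from above: stops at 0 and 1.5, stiff by about 0.06 N m and stays where it is left; starts between 0 and 0.35. At 0 the bar lies along the tank's x axis. Turning does not move it up or down.
- rod_rest: Grey plastic rest that carries the rod, fixed to the desk: base 220 by 50 by 8 mm with two 12 mm thick notched posts, 40 mm wide and up to 65 mm high, at x -58 mm (under the handle's rear end) and x 115 mm (under the shaft). Origin on the desk under the handle's usual middle; x points to the rod's tip.
- gauge_rod: Gauge rod, 262 mm long, 0.12 kg, lying level in the rest with its axis 60 mm above the desk. Origin in the middle of the orange handle (square, 16 by 16, 140 mm long, x -70..70); x runs along the rod to the tip. Then a dark collar, 34 mm across and 7 thick (x 70..77), and a steel shaft, 10 mm thick and 115 mm long with dark rings, tapering to 5 mm over the last 8 mm. Grip the middle of the handle across its width.
- rod_collar (a point): Centre of the collar's face on the shaft side, 77 mm along x from the rod's origin; this face stops on the tube's mouth.
- rod_tip (a point): The rod's tip, 192 mm along x from the rod's origin.
- reading_card: White reading card with blue edge, 110 by 110 by 4 mm, fixed on the desk. Origin at its centre, on the desk.
- mug: White mug, 76 mm across, 85 high, loose. Origin under its centre. Bystander.
- tape_roll: Amber roll of tape lying flat, 96 mm across, 24 high, loose. Origin under its centre. Bystander.
- stapler: Red stapler, 125 by 36 by 46 mm high, long side along its x, loose. Origin under its centre. Bystander.
Not all that is in view belongs to the job. What is meant by the rod_rest is not pink, and is the smaller of those in its own colour.

How it is judged:
By the outcome, as a careful person would: the job done as asked, in the order asked, and still so for the second after the job is handed in, while the arm keeps its last pose, push and grip.
It also fails if it takes over 61 s, if anything falls off the work surface, if the arm or the gripper's body presses on something with over 40 N, if the wrist force passes 120 N, or if a joint passes its speed limit or range.

## Working session

There is one attempt and no reset: what is moved stays moved. The work goes in short steps, Python scripts to look and compute and a shell command to move; the robot and the scene stay as the last step left them, time stands still between calls to the robot, and variables do not carry over. Pictures are saved under pics/ and viewed, about 8 in all and at most 12, crops included, and the job is handed in when it is done.

```bash
ls; mkdir -p pics; cat > h.py <<'E'
import numpy as np, cv2, json
from rig import *
def snap(n,f):
    im=camera(n); cv2.imwrite(f'pics/{f}.png',im[:,:,::-1]); return im
def proj(n,P):
    c=get_calibration(n); p=np.array(c['R'])@np.array(P)+np.array(c['t']); return c['fx']*p[0]/p[2]+c['cx'],c['fy']*p[1]/p[2]+c['cy']
def ray(n,u,v,z):
    c=get_calibration(n); R=np.array(c['R']); C=-R.T@np.array(c['t']); d=R.T@np.array([(u-c['cx'])/c['fx'],(v-c['cy'])/c['fy'],1]); return C+d*(z-C[2])/d[2]
E
python3 - <<'E'
from h import *
a=snap('scene','s0');b=snap('top','t0')
for cam in('scene','top'):
  for n in('tank','guide_tube','clamp_grip','rod_rest','gauge_rod','reading_card','mug','tape_roll','stapler'):
    for d in search_frame(n,cam)[:4]:
      print(cam,n,np.round(d['at'],3),round(d['p'],2),np.round(proj(cam,d['at'])))
print(get_obs())
E
```

```text
pics
scene tank [0.453 0.06  0.07 ] 0.69 [400. 226.]
scene guide_tube [0.474 0.015 0.124] 0.84 [382. 208.]
scene guide_tube [0.718 0.317 0.048] 0.29 [411. 378.]
scene clamp_grip [0.493 0.128 0.098] 0.79 [413. 247.]
scene rod_rest [ 0.808 -0.285  0.006] 0.89 [202. 244.]
scene rod_rest [ 0.558 -0.258  0.006] 0.8 [281. 193.]
scene gauge_rod [ 0.54  -0.262  0.066] 0.85 [283. 175.]
scene gauge_rod [0.476 0.017 0.124] 0.45 [382. 209.]
scene gauge_rod [0.456 0.06  0.068] 0.43 [399. 227.]
scene reading_card [0.449 0.348 0.003] 0.65 [492. 312.]
scene mug [0.712 0.101 0.044] 0.94 [339. 311.]
scene tape_roll [ 0.681 -0.074  0.021] 0.81 [296. 261.]
scene stapler [0.72  0.314 0.046] 0.74 [409. 378.]
top tank [0.419 0.029 0.109] 0.61 [277. 315.]
top guide_tube [0.459 0.012 0.123] 0.64 [284. 296.]
top guide_tube [0.481 0.122 0.1  ] 0.24 [235. 288.]
top clamp_grip [0.483 0.121 0.104] 0.75 [236. 287.]
top rod_rest [ 0.298 -0.49   0.009] 0.95 [503. 370.]
top rod_rest [ 0.543 -0.254  0.008] 0.62 [398. 266.]
top rod_rest [ 0.803 -0.292  0.009] 0.62 [409. 163.]
top gauge_rod [ 0.539 -0.26   0.068] 0.75 [
[... 257 characters left out ...]
64. 200.]
{'time': 1.0, 'q': array([ 1.10452335e+00,  5.27439027e-01,  1.43268471e+00,  5.53722426e-06,
        1.18145846e+00, -1.78484239e-01]), 'joint_velocities': array([-0.00099121,  0.00109557, -0.00143051,  0.00069281,  0.00030479,
        0.00090078]), 'joint_torque': array([ 1.84810638e-04, -4.40015602e+01, -1.76987422e+01,  6.33178256e-02,
        5.03946526e-02, -2.93426501e-05]), 'position': array([0.17734314, 0.59928167, 0.24459078]), 'tool_rot': array([ 1.43399351e-01,  9.89664906e-01,  5.76700060e-06, -7.74176983e-07]), 'ft_force': array([ 3.51732815e-04, -2.07784195e-01,  6.26099836e-01]), 'moment': array([0.01300031, 0.03046157, 0.02377117]), 'grip_width': 0.087130378691991}
```

View pics/s0.png

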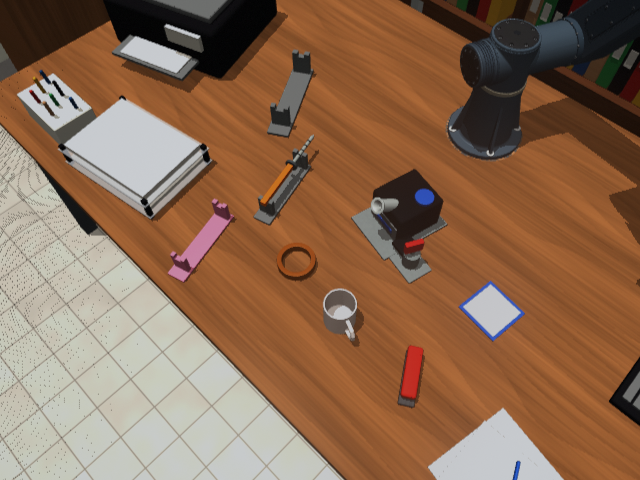

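View pics/t0.png

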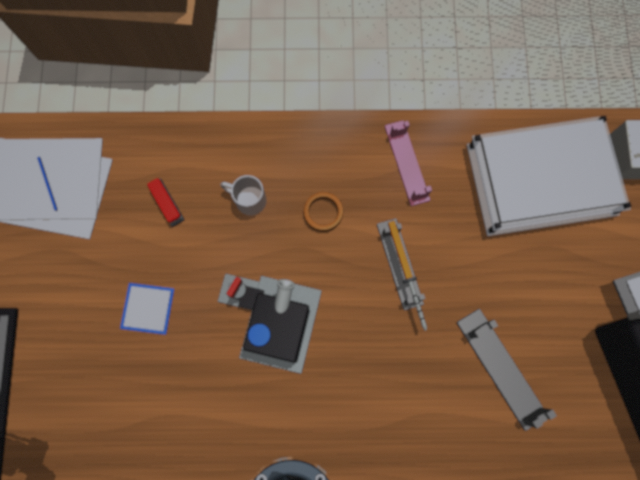

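```bash
python3 -m jog '[{"grip":0,"travel":[2.6,-4,0],"twist":0},{"grip":0,"travel":[2.6,-4,0],"twist":0},{"grip":0,"travel":[2.6,-4,0],"twist":0},{"grip":0,"travel":[2.6,-4,0],"twist":-6},{"grip":0,"travel":[2.6,-4,0],"twist":-6},{"grip":0,"travel":[2.6,-4,0],"twist":0},{"grip":0,"travel":[2.6,-4,0],"twist":0},{"grip":0,"travel":[2.6,-4,0],"twist":0}]'; python3 -m jog '[{"grip":0,"travel":[2.6,-4,0],"twist":0},{"grip":0,"travel":[2.6,-4,0],"twist":0},{"grip":0,"travel":[2.6,-4,0],"twist":0},{"grip":0,"travel":[2.4,-3.5,0],"twist":0},{"grip":0,"travel":[0,0,0],"twist":0},{"grip":0,"travel":[0,0,0],"twist":0}]'
cat >> h.py <<'E'
from scipy.spatial.transform import Rotation as Ro
def wpose():
    o=get_obs(); T=np.eye(4); T[:3,:3]=Ro.from_quat(o['tool_rot']).as_matrix(); T[:3,3]=o['position']; return T
def wray(T,u,v,z):
    c=get_calibration('wrist'); W=T@np.array(c['T_tool_cam']); C=W[:3,3]; d=W[:3,:3]@np.array([(u-c['cx'])/c['fx'],(v-c['cy'])/c['fy'],1]); return C+d*(z-C[2])/d[2]
E
python3 - <<'E'
from h import *
print(np.round(get_calibration('wrist')['T_tool_cam'],3),get_calibration('wrist')['fx'])
T=wpose(); print(np.round(T,4)); np.save('T1',T)
snap('wrist','w1')
for n in('clamp_grip','guide_tube','tank'):
    for d in search_frame(n,'wrist')[:2]: print(n,np.round(d['at'],3),d['p'])
E
```

```text
time: 1.8
position: [0.3863, 0.2777, 0.2449]
tool_rot: [0.246, 0.969, 0.0, 0.0]
ft_force: [1.3, 0.6, -0.8]
grip_width: 0.0869
time: 2.4
position: [0.4877, 0.1235, 0.2445]
tool_rot: [0.247, 0.969, 0.0, -0.0]
ft_force: [0.3, -0.1, -0.7]
grip_width: 0.0872
[[-0.001 -0.965 -0.262  0.072]
 [ 1.    -0.001 -0.    -0.001]
 [ 0.    -0.262  0.965 -0.139]
 [ 0.     0.     0.     1.   ]] 356.7212701785888
[[-8.776e-01  4.794e-01 -4.000e-04  4.877e-01]
 [ 4.794e-01  8.776e-01  4.000e-04  1.235e-01]
 [ 5.000e-04  2.000e-04 -1.000e+00  2.445e-01]
 [ 0.000e+00  0.000e+00  0.000e+00  1.000e+00]]
clamp_grip [0.475 0.128 0.106] 0.78
guide_tube [0.453 0.02  0.129] 0.68
tank [0.41  0.057 0.11 ] 0.61
```

View pics/w1.png

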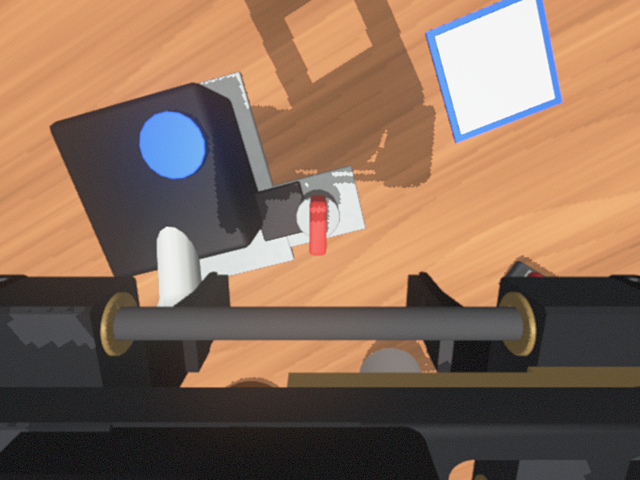

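```bash
python3 - <<'E'
from h import *
T=np.load('T1.npy'); im=cv2.imread('pics/w1.png')
hsv=cv2.cvtColor(im,cv2.COLOR_BGR2HSV)
b,g,r=[im[:,:,i].astype(int) for i in range(3)]
m=((r>100)&(g<90)&(b<90)); m[:190]=0;m[265:]=0;m[:,:290]=0;m[:,345:]=0
for r0 in range(194,262,3):
    x=np.where(m[r0])[0]
    if len(x): print(r0,x.min(),x.max(),im[r0,(x.min()+x.max())//2])
for n,(u,v) in dict(rl=(52,125),rr=(195,83),fl=(117,277)).items(): print(n,np.round(wray(T,u,v,.11),4))
rl,rr,fl=[wray(T,*p,.11)[:2] for p in((52,125),(195,83),(117,277))]
print(np.degrees(np.arctan2(*(fl-rl)[::-1])),np.degrees(np.arctan2(*(rr-rl)[::-1])),np.linalg.norm(fl-rl),np.linalg.norm(rr-rl))
c=cv2.resize(im[60:300,30:370],None,fx=2.3,fy=2.3,interpolation=cv2.INTER_CUBIC);cv2.imwrite('pics/w1c.png',c)
E
```

```text
197 311 325 [ 55  60 129]
200 311 325 [ 53  53 129]
203 311 325 [ 68  74 208]
206 310 325 [ 77  82 220]
209 325 325 [ 76  81 244]
212 310 325 [ 99 104 240]
215 310 325 [ 76  80 220]
218 310 325 [ 75  81 218]
221 310 325 [ 99 104 240]
224 325 325 [ 80  84 240]
227 325 325 [ 77  82 239]
230 324 325 [ 84  89 246]
233 324 324 [ 81  87 245]
236 324 324 [ 80  86 244]
242 310 325 [105 113 244]
245 324 325 [ 82  87 244]
248 310 324 [102 111 244]
251 310 324 [ 99 108 244]
rl [ 0.3206 -0.0075  0.11  ]
rr [0.3471 0.1    0.11  ]
fl [ 0.4389 -0.038   0.11  ]
-14.463593463741326 76.17984082329059 0.12220226211854134 0.11069321898096846
```

View pics/w1c.png

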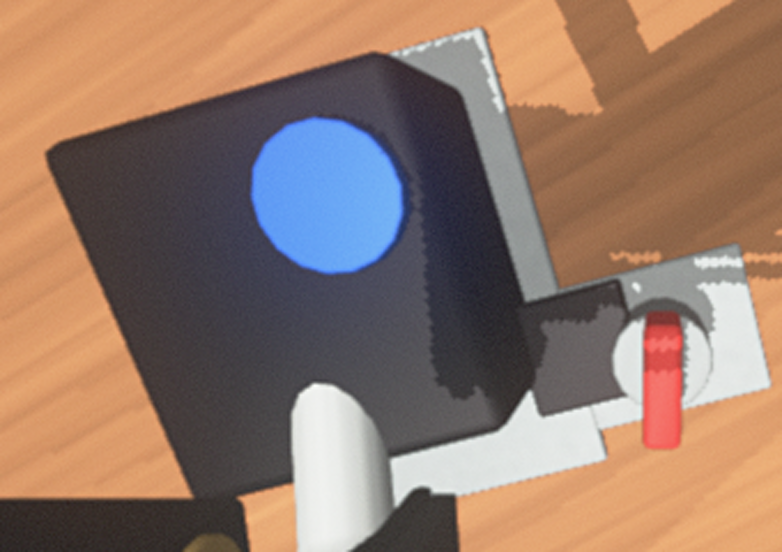

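```bash
python3 - <<'E'
from h import *
T=np.load('T1.npy')
a=wray(T,317.8,201,.103);b=wray(T,317.3,255.5,.103);c=(a+b)/2
print(a,b,np.linalg.norm(a-b),c,(wray(T,325.5,225,.103)-wray(T,310,225,.103)), np.degrees(np.arctan2(*(b-a)[:2][::-1])))
y=np.radians(-14.1); X=np.array([np.cos(y),np.sin(y)]);Y=np.array([-X[1],X[0]])
O=c[:2]-.115*Y; print('tank O',O,'from corners',wray(T,117,277,.11)[:2]+.055*Y, wray(T,52,125,.11)[:2]+.06*Y+.13*X)
E
```

```text
[0.46383313 0.13536677 0.103     ] [0.50332118 0.11328639 0.103     ] 0.045242117109627965 [0.48357716 0.12432658 0.103     ] [0.00599222 0.01094785 0.        ] -29.21243583217072
tank O [0.45556143 0.0127913 ] from corners [0.45233963 0.01530407] [0.46131181 0.0190053 ]
```

```bash
python3 -m jog '[{"grip":155,"travel":[-0.4,0.1,-3],"twist":0},{"grip":155,"travel":[0,0,0],"twist":0},{"grip":155,"travel":[0,0,0],"twist":0},{"grip":155,"travel":[0,0,-3],"twist":0},{"grip":155,"travel":[0,0,-3],"twist":0},{"grip":155,"travel":[0,0,-3],"twist":0},{"grip":155,"travel":[0,0,-2.4],"twist":0},{"grip":155,"travel":[0,0,0],"twist":0}]' 30; python3 -m jog '[{"grip":255,"travel":[0,0,0],"twist":0},{"grip":255,"travel":[0,0,0],"twist":0},{"grip":255,"travel":[0,0,0],"twist":0},{"grip":255,"travel":[0,0,0],"twist":0}]' 30;  python3 - <<'E'
from h import *
print(get_obs()['position'],get_obs()['moment'])
E
```

```text
time: 3.4
position: [0.4823, 0.1255, 0.099]
tool_rot: [0.246, 0.969, -0.001, -0.002]
ft_force: [-0.0, 1.1, 0.2]
grip_width: 0.0362
time: 3.8
position: [0.4843, 0.1252, 0.1019]
tool_rot: [0.246, 0.969, 0.0, 0.001]
ft_force: [-0.2, 0.7, 4.4]
grip_width: 0.0135
[0.48426176 0.12523957 0.10190651] [-0.10051326  0.02712546 -0.04396598]
```

```bash
python3 -m jog '[{"grip":255,"travel":[0,0,-0.4],"twist":0},{"grip":255,"travel":[0,0,-0.4],"twist":0},{"grip":255,"travel":[0,0,0],"twist":0}]' 40; python3 -m jog '[{"grip":255,"travel":[0,0,-0.3],"twist":0},{"grip":255,"travel":[0,0,0],"twist":0}]';python3 -m jog '[{"grip":255,"travel":[0,0,-0.2],"twist":0},{"grip":255,"travel":[0,0,0],"twist":0}]'
```

```text
time: 4.1
position: [0.4843, 0.1253, 0.0938]
tool_rot: [0.246, 0.969, 0.0, 0.001]
ft_force: [-1.6, -0.1, 9.7]
grip_width: 0.0138
time: 4.3
position: [0.4843, 0.1253, 0.0935]
tool_rot: [0.246, 0.969, 0.0, 0.002]
ft_force: [-5.2, -1.6, 34.6]
grip_width: 0.0136
time: 4.5
position: [0.4845, 0.1252, 0.093]
tool_rot: [0.246, 0.969, 0.0, 0.002]
ft_force: [-8.1, -1.3, 46.8]
grip_width: 0.0137
```

```bash
python3 -m jog '[{"grip":255,"travel":[0,0,0.35],"twist":0},{"grip":255,"travel":[0,0,0],"twist":-8},{"grip":255,"travel":[0,0,0],"twist":-8},{"grip":255,"travel":[0,0,0],"twist":-8},{"grip":255,"travel":[0,0,0],"twist":-8},{"grip":255,"travel":[0,0,0],"twist":-8},{"grip":255,"travel":[0,0,0],"twist":-8},{"grip":255,"travel":[0,0,0],"twist":-8}]'; python3 -m jog '[{"grip":255,"travel":[0,0,0],"twist":-6},{"grip":255,"travel":[0,0,0],"twist":-4},{"grip":255,"travel":[0,0,0],"twist":0},{"grip":255,"travel":[0,0,0],"twist":0}]'
python3 - <<'E'
from h import *
print(get_obs()['position'],get_obs()['moment'],Ro.from_matrix(wpose()[:3,:3]).as_euler('ZYX',degrees=True))
E
```

```text
time: 5.3
position: [0.4847, 0.1254, 0.0934]
tool_rot: [0.674, 0.739, 0.001, 0.002]
ft_force: [-2.0, 0.6, 19.3]
grip_width: 0.0135
time: 5.7
position: [0.4848, 0.1254, 0.0934]
tool_rot: [0.734, 0.679, 0.002, 0.001]
ft_force: [-2.1, -0.2, 19.9]
grip_width: 0.0136
[0.48480346 0.12535597 0.09340935] [-0.28562741  0.43264496 -0.11842842] [ 8.55060308e+01 -2.46072055e-02  1.79760430e+02]
```

```bash
cat > st.py <<'E'
from h import *
o=get_obs();print(o['moment'],Ro.from_matrix(wpose()[:3,:3]).as_euler('ZYX',degrees=True)[0])
E
for i in 1 2 ; do python3 -m jog '[{"grip":255,"travel":[0,0,0],"twist":-4},{"grip":255,"travel":[0,0,0],"twist":0}]' | grep -v rot; python3 st.py; done; python3 -m jog '[{"grip":255,"travel":[0,0,0],"twist":-3},{"grip":255,"travel":[0,0,0],"twist":0}]'; python3 st.py
```

```text
time: 5.9
position: [0.4848, 0.1254, 0.0934]
ft_force: [-2.1, -0.4, 19.6]
grip_width: 0.0133
[-0.24095151  0.5464006   0.01106185] 81.45735549185873
time: 6.1
position: [0.4848, 0.1253, 0.0934]
ft_force: [-2.0, 0.4, 18.5]
grip_width: 0.0139
[-0.12521878  0.4263022   0.62810564] 77.64490020158215
time: 6.3
position: [0.4848, 0.1252, 0.0934]
tool_rot: [0.795, 0.607, 0.001, 0.002]
ft_force: [-2.2, 0.2, 18.2]
grip_width: 0.0141
[-0.09704945  0.40670808  0.87121356] 74.7665456501864
```

```bash
python3 -m jog '[{"grip":130,"travel":[0,0,0],"twist":0},{"grip":130,"travel":[0,0,0],"twist":0},{"grip":130,"travel":[0,0,0],"twist":0},{"grip":130,"travel":[0,0,4],"twist":0},{"grip":100,"travel":[0,0,5],"twist":0},{"grip":60,"travel":[0,0,5],"twist":0},{"grip":0,"travel":[0,0,1],"twist":0},{"grip":0,"travel":[0,0,0],"twist":0}]'
python3 - <<'E'
from h import *
T=wpose(); np.save('T2',T); im=snap('wrist','w2'); print(T[:3])
E
```

```text
time: 7.1
position: [0.4844, 0.1253, 0.2427]
tool_rot: [0.796, 0.605, 0.002, 0.001]
ft_force: [-0.0, -0.0, -1.3]
grip_width: 0.0667
[[ 2.67069379e-01  9.63666969e-01  4.46313605e-03  4.84421569e-01]
 [ 9.63676301e-01 -2.67072919e-01  2.05823105e-04  1.25343536e-01]
 [ 1.39032770e-03  4.24604939e-03 -9.99990019e-01  2.42669203e-01]]
```

View pics/w2.png

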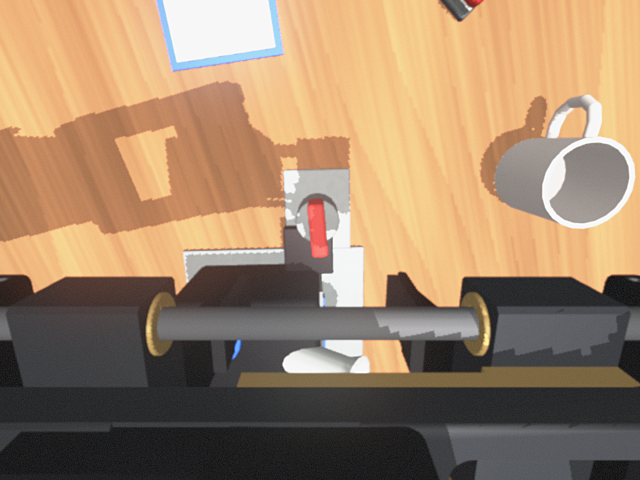

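```bash
python3 -m jog '[{"grip":0,"travel":[-0.2,-4.5,0],"twist":-7},{"grip":0,"travel":[-0.2,-4.5,0],"twist":-7},{"grip":0,"travel":[-0.2,-4.5,0],"twist":-7},{"grip":0,"travel":[-0.2,-4.5,0],"twist":-7},{"grip":0,"travel":[-0.2,-4.5,0],"twist":-7},{"grip":0,"travel":[-0.2,-4.5,0],"twist":-7},{"grip":0,"travel":[-0.2,-4.5,0],"twist":-8},{"grip":0,"travel":[-0.2,-4.5,0],"twist":-8}]' >/dev/null;  python3 -m jog '[{"grip":0,"travel":[-0.4,-4.5,0],"twist":0},{"grip":0,"travel":[0,0,0],"twist":0},{"grip":0,"travel":[0,0,0],"twist":0}]'
python3 - <<'E'
from h import *
T=wpose(); np.save('T3',T); im=snap('wrist','w3')
for n in('gauge_rod','rod_rest','rod_tip','rod_collar'):
    for d in search_frame(n,'wrist')[:2]: print(n,np.round(d['at'],3),d['p'])
E
```

```text
time: 8.25
position: [0.4618, -0.2795, 0.2381]
tool_rot: [0.99, 0.142, -0.002, -0.003]
ft_force: [-0.6, -0.2, -0.3]
grip_width: 0.0871
gauge_rod [ 0.546 -0.261  0.069] 0.56
gauge_rod [ 0.446 -0.03   0.014] 0.24
rod_rest [ 0.557 -0.258  0.01 ] 0.67
rod_rest [ 0.345 -0.445  0.012] 0.56
rod_tip [ 0.541 -0.261  0.067] 0.9
rod_collar [ 0.543 -0.264  0.068] 0.74
```

View pics/w3.png

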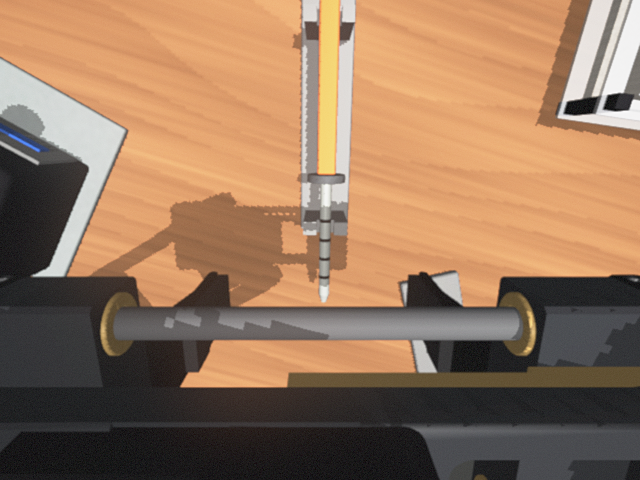

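```bash
python3 - <<'E'
from h import *
T=np.load('T3.npy'); im=cv2.imread('pics/w3.png')
tip=wray(T,323.8,301,.060); print('tip',tip)
hsv=cv2.cvtColor(im,cv2.COLOR_BGR2HSV); pts=[]
m=(hsv[:,:,1]>120)&(hsv[:,:,2]>200)&(hsv[:,:,0]>17)&(hsv[:,:,0]<30)
for v in range(4,172,4):
    x=np.where(m[v,305:350])[0]+305
    if len(x)>8: pts.append(wray(T,(x.min()+x.max())/2,v,.068)); 
    if v%40==0:print(v,x.min(),x.max(),pts[-1])
pts=np.array(pts); vx,vy,x0,y0=cv2.fitLine(pts[:,:2].astype(np.float32),cv2.DIST_HUBER,0,.001,.001).ravel(); 
if vx>0: vx,vy=-vx,-vy
print('yaw',np.degrees(np.arctan2(vy,vx)))
fe=wray(T,327.3,174,.068)[:2]; d=np.array([vx,vy]); print('handle front',fe,'origin from front',fe-.07*d,'from tip',tip[:2]-.192*d,'from fit line x0',x0,y0,'tip-front',np.linalg.norm(tip[:2]-fe))
E
```

```text
tip [ 0.38793342 -0.30678078  0.06      ]
40 321 337 [ 0.60468291 -0.24640773  0.068     ]
80 320 336 [ 0.57693752 -0.25394689  0.068     ]
120 320 335 [ 0.54773711 -0.26230703  0.068     ]
160 319 334 [ 0.51671757 -0.27074825  0.068     ]
yaw -164.54665
handle front [ 0.5057059 -0.2747627] origin from front [ 0.57317525 -0.25611096] from tip [ 0.5729922  -0.25562171] from fit line x0 0.5822418 -0.2525417 tip-front 0.12204718400854389
```

```bash
python3 -m jog '[{"grip":0,"travel":[3.7,0.8,0],"twist":-0.8},{"grip":0,"travel":[3.7,0.8,0],"twist":0},{"grip":0,"travel":[3.7,0.75,0],"twist":0},{"grip":0,"travel":[0,0,-4],"twist":0},{"grip":0,"travel":[0,0,-4],"twist":0},{"grip":0,"travel":[0,0,-4],"twist":0},{"grip":0,"travel":[0,0,0],"twist":0},{"grip":0,"travel":[0,0,0],"twist":0}]'; python3 st.py
```

```text
time: 9.3
position: [0.5745, -0.2553, 0.1211]
tool_rot: [0.991, 0.137, -0.0, -0.0]
ft_force: [-0.3, -0.9, 0.5]
grip_width: 0.0871
[-0.0403265   0.11816507 -0.03323338] 15.781824275959373
```

```bash
python3 -m jog '[{"grip":0,"travel":[-0.1,0,-3],"twist":0},{"grip":0,"travel":[0,0,-2.8],"twist":0},{"grip":100,"travel":[0,0,0],"twist":0},{"grip":170,"travel":[0,0,0],"twist":0},{"grip":255,"travel":[0,0,0],"twist":0},{"grip":255,"travel":[0,0,0],"twist":0},{"grip":255,"travel":[0,0,0],"twist":0},{"grip":255,"travel":[0,0,0],"twist":0}]' 40;python3 -m jog '[{"grip":255,"travel":[0,0,0],"twist":0},{"grip":255,"travel":[0,0,0],"twist":0}]' ;python3 st.py
```

```text
time: 10.1
position: [0.5737, -0.2564, 0.0639]
tool_rot: [0.991, 0.137, 0.0, 0.0]
ft_force: [0.0, 0.5, -0.5]
grip_width: 0.0469
time: 10.3
position: [0.5733, -0.2562, 0.0631]
tool_rot: [0.991, 0.137, -0.0, -0.0]
ft_force: [0.5, 0.3, 0.0]
grip_width: 0.0308
[-0.08707518  0.12967101  0.03004815] 15.707354574296662
```

```bash
python3 -m jog '[{"grip":255,"travel":[0,0,0],"twist":0},{"grip":255,"travel":[0,0,0],"twist":0},{"grip":255,"travel":[0,0,0],"twist":0},{"grip":255,"travel":[0,0,1],"twist":0},{"grip":255,"travel":[0,0,2],"twist":0},{"grip":255,"travel":[0,0,2],"twist":0},{"grip":255,"travel":[0,0,1.5],"twist":0},{"grip":255,"travel":[0,0,0],"twist":0}]'; python3 -m jog '[{"grip":255,"travel":[0.5,2,0],"twist":0},{"grip":255,"travel":[1,3,0],"twist":0},{"grip":255,"travel":[1,3,-0.5],"twist":0},{"grip":255,"travel":[0.5,1,-0.5],"twist":0},{"grip":255,"travel":[0,0,0],"twist":0},{"grip":255,"travel":[0,0,0],"twist":0}]'; python3 - <<'E'
from h import *
o=get_obs();print(o['position'],o['moment'],o['ft_force']); snap('scene','s1')
im=cv2.imread('pics/s1.png'); cv2.imwrite('pics/s1c.png',cv2.resize(im[110:330,200:460],None,fx=2.6,fy=2.6,interpolation=cv2.INTER_CUBIC))
E
```

```text
time: 11.1
position: [0.5749, -0.2572, 0.1308]
tool_rot: [0.991, 0.137, 0.002, 0.002]
ft_force: [0.3, -0.4, -1.9]
grip_width: 0.0159
time: 11.7
position: [0.6031, -0.1667, 0.1175]
tool_rot: [0.991, 0.137, -0.001, 0.0]
ft_force: [0.1, 0.3, -1.6]
grip_width: 0.0154
[ 0.60306735 -0.16674155  0.11747495] [-0.10523902  0.10679325 -0.04618558] [ 0.11958989  0.32647614 -1.59098843]
```

View pics/s1c.png

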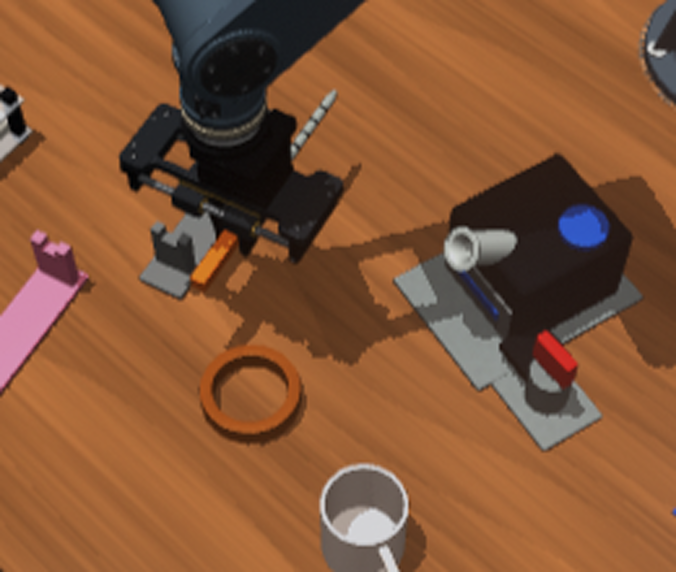

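```bash
cat >> h.py <<'E'
def tilt(im,cam='scene',G=None,yaw=None,show=True):
    """best droop angle (deg) of the rod from low saturation along the projected shaft vs beyond tip/sides"""
    T=wpose(); G=T[:3,3]+.003*T[:3,2] if G is None else G
    d0=-T[:3,0]; d0[2]=0; d0/=np.linalg.norm(d0)
    S=cv2.GaussianBlur(cv2.cvtColor(im,cv2.COLOR_RGB2HSV),(3,3),0)[:,:,1].astype(float)
    W=camera_P(cam); res=[]
    for th in np.arange(-20,61,1.):
        for off in np.arange(-8,9,4)*1e-3:
            d=d0*np.cos(np.radians(th))-np.array([0,0,np.sin(np.radians(th))])
            f=lambda s:[S[tuple(np.clip(np.round(np.array(W(G+d*(x+off)))[::-1]).astype(int),0,[479,639]))] for x in s]
            res.append((np.mean(f(np.arange(.215,.23,.003)))-np.mean(f(np.arange(.13,.19,.003))),th,off))
    res.sort(reverse=True); return res[:4]
def camera_P(cam): return lambda P:proj(cam,P)
E
python3 - <<'E'
from h import *
im=cv2.imread('pics/s1.png')[:,:,::-1]; print(tilt(im)); T=wpose(); G=T[:3,3]; d=-T[:3,0]
print(proj('scene',G+.192*d), proj('scene',G+[.157*d[0],.157*d[1],-.11]))
E
python3 -m jog '[{"grip":255,"travel":[0,0,0],"twist":0},{"grip":255,"travel":[0,0,0],"twist":0},{"grip":255,"travel":[0,0,0],"twist":0},{"grip":255,"travel":[0,0,0],"twist":0}]' 3
python3 - <<'E'
from h import *
im=snap('scene','s2'); print(tilt(im)); print(get_obs()['moment'],get_obs()['ft_force'])
E
```

```text
time: 12.15
position: [0.6033, -0.1667, 0.1182]
tool_rot: [0.991, 0.136, 0.0, 0.0]
ft_force: [0.1, -0.5, -2.0]
grip_width: 0.016Traceback (most recent call last):
  File "<stdin>", line 2, in <module>
  File "h.py", line 24, in tilt
    res.append((np.mean(f(np.arange(.215,.23,.003)))-np.mean(f(np.arange(.13,.19,.003))),th,off))
                                                             ~^^^^^^^^^^^^^^^^^^^^^^^^^
  File "h.py", line 23, in <lambda>
    f=lambda s:[S[tuple(np.clip(np.round(np.array(W(G+d*(x+off)))[::-1]).astype(int),0,[479,639]))] for x in s]
                                                  ~^^^^^^^^^^^^^
  File "h.py", line 26, in <lambda>
    def camera_P(cam): return lambda P:proj(cam,P)
                                       ~~~~^^^^^^^
  File "h.py", line 6, in proj
    c=get_calibration(n); p=np.array(c['R'])@np.array(P)+np.array(c['t']); return c['fx']*p[0]/p[2]+c['cx'],c['fy']*p[1]/p[2]+c['cy']
ValueError: time passes only in moves, steps and waits
Traceback (most recent call last):
  File "h.py", line 24, in tilt
    res.append((np.mean(f(np.arange(.215,.23,.003)))-np.mean(f(np.arange(.13,.19,.003))),th,off))
                                                             ~^^^^^^^^^^^^^^^^^^^^^^^^^
  File "h.py", line 23, in <lambda>
    f=lambda s:[S[tuple(np.clip(np.round(np.array(W(G+d*(x+off)))[::-1]).astype(int),0,[479,639]))] for x in s]
                                                  ~^^^^^^^^^^^^^
  File "h.py", line 26, in <lambda>
    def camera_P(cam): return lambda P:proj(cam,P)
                                       ~~~~^^^^^^^
  File "h.py", line 6, in proj
    c=get_calibration(n); p=np.array(c['R'])@np.array(P)+np.array(c['t']); return c['fx']*p[0]/p[2]+c['cx'],c['fy']*p[1]/p[2]+c['cy']
ValueError: time passes only in moves, steps and waits
```

Calibration calls per point are limited; cache them.

```bash
python3 - <<'E'
s=open('h.py').read()
s=s.replace("from rig import *","from rig import *\nimport functools\nget_calibration=functools.lru_cache(None)(get_calibration)",1)
open('h.py','w').write(s)
E
python3 - <<'E'
from h import *
for f in('s1','s2'):
  im=cv2.imread(f'pics/{f}.png')[:,:,::-1]; print(f,tilt(im))
T=wpose(); G=T[:3,3]; d=-T[:3,0]
print(proj('scene',G+.192*d), proj('scene',G+[.157*d[0],.157*d[1],-.11]))
print(get_obs()['moment'],get_obs()['ft_force'])
a,b=[cv2.imread(f'pics/{f}.png') for f in('s1','s2')]
print(np.abs(a.astype(int)-b)[130:175,300:345].max(2).sum(1))
E
```

```text
s1 [(np.float64(155.83333333333334), np.float64(0.0), np.float64(-0.004)), (np.float64(155.31666666666666), np.float64(0.0), np.float64(-0.008)), (np.float64(154.85), np.float64(0.0), np.float64(0.0)), (np.float64(153.2), np.float64(1.0), np.float64(-0.008))]
s2 [(np.float64(121.28333333333335), np.float64(31.0), np.float64(-0.004)), (np.float64(120.76666666666665), np.float64(31.0), np.float64(0.0)), (np.float64(119.48333333333335), np.float64(32.0), np.float64(0.004)), (np.float64(119.31666666666666), np.float64(32.0), np.float64(0.008))]
(np.float64(327.93067866039434), np.float64(144.38720623099925)) (np.float64(321.839051747654), np.float64(179.9355587692933))
[-0.09839424  0.13030267  0.02391324] [-0.08796885  0.15758389 -1.6957846 ]
[111  80  57  38  64 123 161 116  60  39  72  78 101  88 116 253 379 445
 494 498 446 462 611 616 573 470 416 539 526 484 410 457 580 519 453 392
 428 426 299 213 147 106  65 188 329]
```

```bash
python3 -m jog '[{"grip":255,"travel":[0,0,0],"twist":0},{"grip":255,"travel":[0,0,0],"twist":0},{"grip":255,"travel":[0,0,2],"twist":0},{"grip":255,"travel":[0,0,4],"twist":0},{"grip":255,"travel":[0,0,4],"twist":0},{"grip":255,"travel":[0,0,4],"twist":0},{"grip":255,"travel":[0,0,2],"twist":0},{"grip":255,"travel":[0,0,0],"twist":0}]' 40
python3 - <<'E'
from h import *
im=snap('scene','s3'); print(tilt(im)); im=snap('top','t3')
l=cv2.createLineSegmentDetector()
for f,Tn,box in(('w1','T1',(40,60,370,262)),('w2','T2',(180,160,365,275)),('t0',None,(215,265,325,375))):
    g=cv2.imread(f'pics/{f}.png',0); T=np.load(Tn+'.npy') if Tn else None
    for x1,y1,x2,y2 in l.detect(g)[0][:,0]:
        if np.hypot(x2-x1,y2-y1)<28 or not(box[0]<x1<box[2] and box[1]<y1<box[3] and box[0]<x2<box[2] and box[1]<y2<box[3]):continue
        q=(lambda u,v:wray(T,u,v,.0)) if Tn else (lambda u,v:ray('top',u,v,0.))
        d=q(x2,y2)-q(x1,y1); a=np.degrees(np.arctan2(d[1],d[0])); a=(a+45+14)%90-45-14
        if abs(a+14)<6: print(f,np.round([x1,y1,x2,y2]),round(a,1))
E
```

```text
time: 13.0
position: [0.6054, -0.1669, 0.2822]
tool_rot: [0.991, 0.137, 0.004, 0.002]
ft_force: [0.3, -0.3, -1.9]
grip_width: 0.0156
[(np.float64(152.7), np.float64(23.0), np.float64(-0.008)), (np.float64(152.0), np.float64(24.0), np.float64(-0.008)), (np.float64(151.33333333333334), np.float64(24.0), np.float64(-0.004)), (np.float64(151.13333333333335), np.float64(25.0), np.float64(-0.004))]
w1 [246. 247. 198. 259.] -14.3
w1 [303. 232. 265. 241.] -14.4
w1 [ 52. 122. 191.  82.] -14.1
w1 [230.  98. 258. 192.] -14.2
w1 [248. 106. 238.  71.] -13.9
w1 [259. 191. 297. 181.] -14.7
w1 [349. 168. 320. 173.] -18.6
w1 [364. 227. 354. 184.] -14.0
w1 [328. 237. 363. 228.] -13.4
w1 [241.  70. 251. 103.] -14.4
w1 [271. 185. 249. 109.] -14.2
w1 [199. 255. 243. 244.] -14.5
w2 [332. 237. 333. 271.] -14.2
w2 [281. 249. 183. 251.] -14.0
w2 [204. 265. 292. 263.] -14.2
w2 [323. 202. 326. 238.] -11.0
w2 [182. 248. 246. 247.] -14.1
w2 [349. 246. 350. 213.] -14.6
w2 [347. 169. 299. 170.] -14.1
t0 [309. 310. 297. 362.] -14.1
t0 [293. 363. 244. 350.] -14.0
t0 [241. 350. 251. 312.] -14.0
t0 [301. 372. 320. 292.] -14.0
t0 [293. 358. 305. 311.] -14.2
```

```bash
python3 - <<'E'
from h import *
im=cv2.imread('pics/s3.png'); T=wpose(); G=T[:3,3]+.003*T[:3,2]; d0=-T[:3,0]; print(T[:3,3])
x0,y0=210,40;k=4
c=cv2.resize(im[y0:y0+150,x0:x0+190],None,fx=k,fy=k,interpolation=cv2.INTER_CUBIC)
for th,col in((20,(255,0,0)),(25,(0,255,0)),(30,(0,255,255)),(35,(0,0,255))):
    t=np.radians(th); d=d0*np.cos(t)-np.array([0,0,np.sin(t)])
    for s in(-.07,.077,.13,.192):
        p=(np.array(proj('scene',G+d*s))-[x0,y0]+.5)*k; cv2.circle(c,tuple(int(v) for v in p),3,col,-1)
cv2.imwrite('pics/s3c.png',c)
E
```

```text
[ 0.60282245 -0.16586738  0.27749831]
```

View pics/s3c.png

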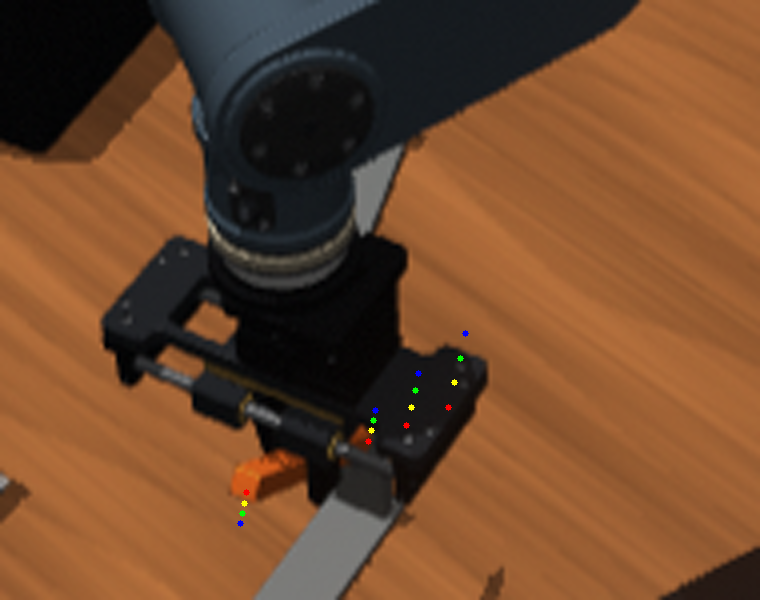

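```bash
python3 -m jog '[{"grip":255,"travel":[1,1.5,0],"twist":-4},{"grip":255,"travel":[1.7,3,0],"twist":-7},{"grip":255,"travel":[1.7,3.1,-0.2],"twist":-7},{"grip":255,"travel":[1.5,3,-0.2],"twist":-6.8},{"grip":255,"travel":[0.8,2,-0.25],"twist":-5},{"grip":255,"travel":[0,0,0],"twist":0},{"grip":255,"travel":[0,0,0],"twist":0}]'
python3 - <<'E'
from h import *
T=wpose();print(T[:3,3],np.degrees(np.arctan2(T[1,0],T[0,0])))
a=snap('scene','s4')[:,:,::-1]; b=snap('top','t4')[:,:,::-1]
M=np.array([.4854,.0065,.135]);u=np.array([.7946,-.1995,.5736]); G=T[:3,3]+.003*T[:3,2]; d0=-T[:3,0]
out=[]
for n,im,x0,y0 in(('scene',a,310,130),('top',b,250,200)):
    k=5;c=cv2.resize(im[y0:y0+110,x0:x0+78],None,fx=k,fy=k,interpolation=cv2.INTER_CUBIC)
    def dot(P,col):
        p=(np.array(proj(n,P))-[x0,y0]+.5)*k; cv2.circle(c,tuple(int(v) for v in p),2,col,-1)
    for s in(-.1,-.05,0,.04,.115): dot(M+u*s,(255,0,255))
    for th,col in((35,(0,0,255)),(40,(0,255,0))):
        t=np.radians(th); d=d0*np.cos(t)-np.array([0,0,np.sin(t)])
        for s in(-.07,.077,.192): dot(G+d*s,col)
    out.append(c)
cv2.imwrite('pics/c4.png',np.hstack(out))
E
```

```text
time: 13.8
position: [0.6691, -0.0397, 0.2687]
tool_rot: [0.993, -0.122, -0.003, 0.0]
ft_force: [-0.4, -0.5, -1.9]
grip_width: 0.0157
[ 0.66914015 -0.0396951   0.26874875] -13.958973318584832
```

View pics/c4.png

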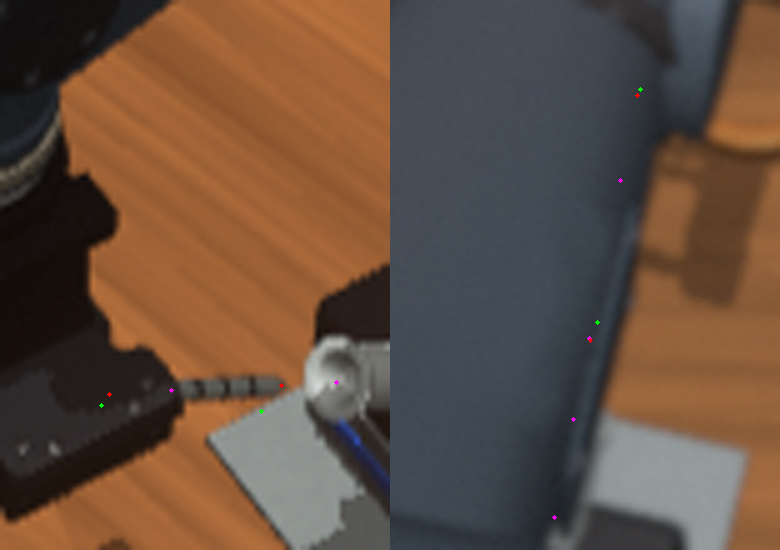

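```bash
python3 -m jog '[{"grip":255,"travel":[-1.46,0.37,-0.95],"twist":0},{"grip":255,"travel":[-1.46,0.37,-1.05],"twist":0},{"grip":255,"travel":[-1.46,0.37,-1.05],"twist":0},{"grip":255,"travel":[0,0,0],"twist":0}]' 20;python3 st.py
python3 -m jog '[{"grip":255,"travel":[-0.8,0.2,-0.57],"twist":0},{"grip":255,"travel":[-0.8,0.2,-0.57],"twist":0},{"grip":255,"travel":[0,0,0],"twist":0}]' 10;python3 st.py
```

```text
time: 14.3
position: [0.6231, -0.0295, 0.2393]
tool_rot: [0.992, -0.123, -0.003, -0.0]
ft_force: [0.0, 0.7, -1.6]
grip_width: 0.0161
[-0.04986998  0.14963939  0.03347671] -14.147636254461181
time: 14.6
position: [0.609, -0.025, 0.2288]
tool_rot: [0.992, -0.123, -0.001, -0.0]
ft_force: [-0.0, 0.1, -2.3]
grip_width: 0.0158
[-0.03582731  0.13718171  0.04338814] -14.09865340784855
```

```bash
python3 -m jog '[{"grip":255,"travel":[-1.6,0.4,-1.2],"twist":0},{"grip":255,"travel":[-1.6,0.4,-1.15],"twist":0},{"grip":255,"travel":[-1.6,0.4,-1.15],"twist":0},{"grip":255,"travel":[0,0,0],"twist":0}]' 10;python3 st.py
python3 -m jog '[{"grip":255,"travel":[-0.8,0.2,-0.57],"twist":0},{"grip":255,"travel":[-0.5,0.12,-0.35],"twist":0},{"grip":255,"travel":[0,0,0],"twist":0},{"grip":255,"travel":[0,0,0],"twist":0}]' 20;python3 st.py
```

```text
time: 15.0
position: [0.5595, -0.0122, 0.1933]
tool_rot: [0.992, -0.122, -0.003, -0.0]
ft_force: [-0.4, 0.5, -1.9]
grip_width: 0.016
[-0.05622836  0.0993078  -0.01441345] -14.062386235499245
time: 15.4
position: [0.5502, -0.0101, 0.1857]
tool_rot: [0.992, -0.123, 0.001, 0.0]
ft_force: [0.7, -0.4, -1.4]
grip_width: 0.0159
[-0.07850351  0.17839371  0.01973781] -14.089993656182628
```

```bash
for i in 1 2 ; do python3 -m jog '[{"grip":255,"travel":[-0.3,0.08,-0.22],"twist":0},{"grip":255,"travel":[0,0,0],"twist":0}]' 20 | grep -v rot;done;  python3 -m jog '[{"grip":255,"travel":[-0.3,0.08,-0.22],"twist":0},{"grip":255,"travel":[0,0,0],"twist":0}]'|grep -v rot
```

```text
time: 15.6
position: [0.5483, -0.0096, 0.184]
ft_force: [2.1, -0.4, -0.3]
grip_width: 0.0156
time: 15.8
position: [0.5484, -0.0096, 0.1832]
ft_force: [5.8, -1.3, 2.7]
grip_width: 0.0159
time: 16.0
position: [0.5484, -0.0096, 0.1827]
ft_force: [9.3, -2.0, 8.9]
grip_width: 0.0162
```

```bash
python3 - <<'E'
from h import *
a=snap('scene','s5')[:,:,::-1]
cv2.imwrite('pics/c5.png',cv2.resize(a[150:270,330:450],None,fx=5,fy=5,interpolation=cv2.INTER_CUBIC))
E
```

```text
(no output)
```

View pics/c5.png

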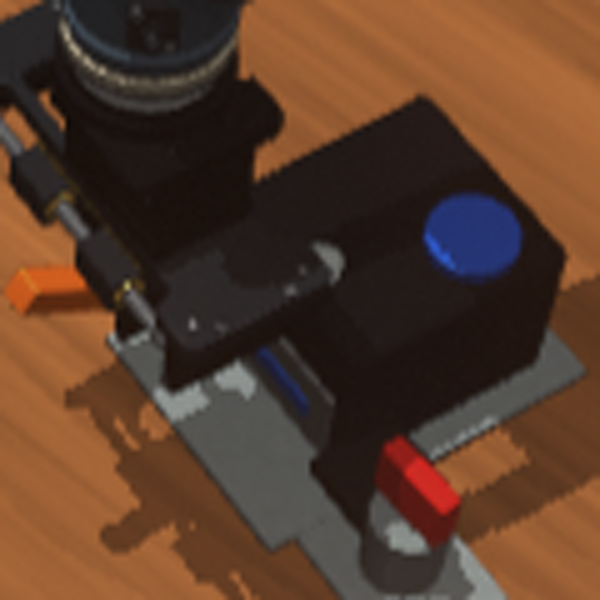

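```bash
python3 -m jog '[{"grip":255,"travel":[-0.3,0.08,-0.22],"twist":0},{"grip":255,"travel":[0,0,0],"twist":0}]' 40|grep -v rot; python3 -m jog '[{"grip":255,"travel":[0.9,-0.24,0.66],"twist":0},{"grip":255,"travel":[1.6,-0.4,1.15],"twist":0},{"grip":255,"travel":[1.6,-0.4,1.15],"twist":0},{"grip":255,"travel":[0,0,0],"twist":0}]' 20; python3 st.py
```

```text
time: 16.25
position: [0.5485, -0.0097, 0.1824]
ft_force: [11.4, -3.4, 14.1]
grip_width: 0.0157
time: 16.65
position: [0.5807, -0.0178, 0.2072]
tool_rot: [0.992, -0.123, 0.002, 0.0]
ft_force: [1.2, -0.4, -2.1]
grip_width: 0.0158
[0.00968749 0.05943935 0.03624986] -14.104736277178839
```

```bash
python3 -m jog '[{"grip":255,"travel":[1.6,-0.4,1.15],"twist":0},{"grip":255,"travel":[1.6,-0.4,1.15],"twist":0},{"grip":255,"travel":[1.6,-0.4,1.15],"twist":0},{"grip":255,"travel":[1.6,-0.4,1.15],"twist":0},{"grip":255,"travel":[1.6,-0.4,1.15],"twist":0},{"grip":255,"travel":[1.6,-0.4,1.15],"twist":0},{"grip":255,"travel":[0.8,-0.2,0.6],"twist":0},{"grip":255,"travel":[0,0,0],"twist":0}]' 25; python3 st.py
```

```text
time: 17.45
position: [0.6822, -0.0431, 0.2804]
tool_rot: [0.992, -0.123, -0.001, -0.0]
ft_force: [-0.6, -0.4, -2.0]
grip_width: 0.0159
[-0.04604045  0.11570569 -0.00525271] -14.093549840659902
```

```bash
python3 -m jog '[{"grip":255,"travel":[-0.9,-1.8,0],"twist":3},{"grip":255,"travel":[-1.8,-3.6,0],"twist":5.4},{"grip":255,"travel":[-1.8,-3.6,0],"twist":5.4},{"grip":255,"travel":[-1.8,-3.6,0],"twist":5.4},{"grip":255,"travel":[-1.8,-3.6,0],"twist":5.4},{"grip":255,"travel":[-1.8,-3.5,0],"twist":5.2},{"grip":255,"travel":[-1,-1.6,0],"twist":0},{"grip":255,"travel":[0,0,0],"twist":0}]' 25; python3 st.py; python3 -m jog '[{"grip":255,"travel":[0,0,-3],"twist":0},{"grip":255,"travel":[0,0,-4],"twist":0},{"grip":255,"travel":[0,0,-3],"twist":0},{"grip":255,"travel":[0,0,-2],"twist":0},{"grip":255,"travel":[0,0,0],"twist":0},{"grip":255,"travel":[0,0,0],"twist":0}]'; python3 st.py
```

```text
time: 18.25
position: [0.5702, -0.2574, 0.2795]
tool_rot: [0.991, 0.135, -0.002, -0.001]
ft_force: [-0.1, 0.9, -0.9]
grip_width: 0.0157
[ 0.0144362   0.0868283  -0.04845302] 15.483608234462727
time: 18.85
position: [0.5732, -0.2547, 0.1608]
tool_rot: [0.991, 0.137, -0.001, -0.001]
ft_force: [0.3, -0.4, -0.1]
grip_width: 0.0158
[-0.03583184  0.11708773  0.05805137] 15.759441335235033
```

```bash
python3 -m jog '[{"grip":255,"travel":[0,-0.1,-1],"twist":0},{"grip":255,"travel":[0,0,-1],"twist":0},{"grip":255,"travel":[0,0,-1],"twist":0},{"grip":255,"travel":[0,0,0],"twist":0}]' 20;  python3 -m jog '[{"grip":255,"travel":[0,0,-1],"twist":0},{"grip":255,"travel":[0,0,-1],"twist":0},{"grip":255,"travel":[0,0,0],"twist":0}]' 20;python3 st.py
```

```text
time: 19.25
position: [0.5725, -0.2569, 0.1298]
tool_rot: [0.991, 0.137, -0.001, -0.001]
ft_force: [-0.7, -1.4, -1.2]
grip_width: 0.0159
time: 19.55
position: [0.5727, -0.2568, 0.1095]
tool_rot: [0.991, 0.137, -0.001, -0.001]
ft_force: [-1.1, -0.1, -0.2]
grip_width: 0.016
[-0.09126986  0.3408456   0.01995443] 15.745039494284725
```

```bash
python3 -m jog '[{"grip":255,"travel":[0,0,-1],"twist":0},{"grip":255,"travel":[0,0,-1],"twist":0},{"grip":255,"travel":[0,0,-1],"twist":0},{"grip":255,"travel":[0,0,0],"twist":0}]' 20; python3 st.py; python3 -m jog '[{"grip":255,"travel":[0,0,-0.7],"twist":0},{"grip":255,"travel":[0,0,-0.5],"twist":0},{"grip":255,"travel":[0,0,0],"twist":0}]' 20;python3 st.py
```

```text
time: 19.95
position: [0.5726, -0.2567, 0.0793]
tool_rot: [0.991, 0.137, -0.001, -0.001]
ft_force: [-0.6, -1.2, 0.2]
grip_width: 0.0158
[-0.12833074  0.30933423 -0.01905566] 15.744002070604889
time: 20.25
position: [0.5734, -0.2567, 0.0688]
tool_rot: [0.991, 0.137, -0.0, -0.0]
ft_force: [0.5, 1.9, 0.6]
grip_width: 0.0154
[0.05760068 0.17254492 0.0839474 ] 15.721834176157797
```

```bash
for i in 1 2; do python3 -m jog '[{"grip":255,"travel":[0,0,-0.25],"twist":0},{"grip":255,"travel":[0,0,0],"twist":0}]' 20|grep -v rot;python3 st.py;done; python3 -m jog '[{"grip":255,"travel":[0,0,-0.1],"twist":0},{"grip":255,"travel":[0,0,0],"twist":0}]' 20;python3 st.py
python3 - <<'E'
from h import *
a=snap('scene','s6'); print(tilt(a)); a=a[:,:,::-1]; T=wpose(); G=T[:3,3]+.003*T[:3,2]
k=6;x0,y0=240,120;c=cv2.resize(a[y0:y0+100,x0:x0+110],None,fx=k,fy=k,interpolation=cv2.INTER_CUBIC)
for th,col in((0,(0,0,255)),(5,(0,255,0))):
    t=np.radians(th); d=-T[:3,0]*np.cos(t)-np.array([0,0,np.sin(t)])
    for s in(-.07,.077,.192):
        p=(np.array(proj('scene',G+d*s))-[x0,y0]+.5)*k; cv2.circle(c,tuple(int(v) for v in p),3,col,-1)
cv2.imwrite('pics/c6.png',c)
E
```

```text
time: 20.45
position: [0.5735, -0.2567, 0.0665]
ft_force: [0.6, 1.4, -1.1]
grip_width: 0.0154
[0.23146819 0.18867106 0.01013505] 15.71737085395608
time: 20.65
position: [0.5736, -0.2567, 0.0644]
ft_force: [-0.6, 2.2, 2.5]
grip_width: 0.0159
[0.40440233 0.23888617 0.06511758] 15.708652349293391
time: 20.85
position: [0.5735, -0.2567, 0.0644]
tool_rot: [0.991, 0.137, 0.0, -0.0]
ft_force: [-0.6, 3.9, 8.7]
grip_width: 0.0157
[0.61718651 0.50209344 0.04731811] 15.712579183815384
[(np.float64(153.03333333333333), np.float64(0.0), np.float64(0.0)), (np.float64(152.55), np.float64(0.0), np.float64(-0.008)), (np.float64(152.28333333333333), np.float64(-1.0), np.float64(-0.008)), (np.float64(152.2), np.float64(-1.0), np.float64(-0.004))]
```

View pics/c6.png

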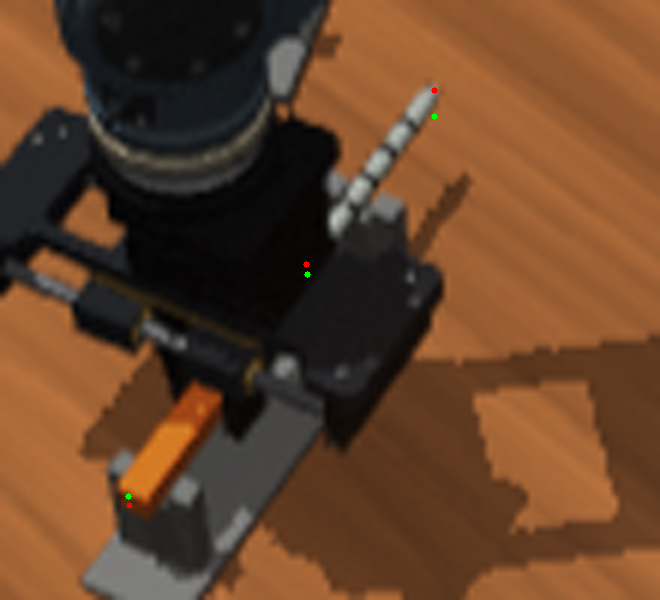

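```bash
python3 -m jog '[{"grip":255,"travel":[0,0,0.1],"twist":0},{"grip":255,"travel":[0,0,0],"twist":0},{"grip":255,"travel":[0,0,2],"twist":0},{"grip":255,"travel":[0,0,4],"twist":0},{"grip":255,"travel":[0,0,5],"twist":0},{"grip":255,"travel":[0,0,5],"twist":0},{"grip":255,"travel":[0,0,3.5],"twist":0},{"grip":255,"travel":[0,0,1],"twist":0}]' 50; python3 st.py
python3 - <<'E'
from h import *
im=cv2.imread('pics/t0.png').astype(int); b,g,r=im[...,0],im[...,1],im[...,2]
def cen(m,f):
    n,l,s,c=cv2.connectedComponentsWithStats(m.astype(np.uint8)); i=1+np.argmax(s[1:,4]); print(s[i],c[i],f(*c[i]))
m=((b>r+5)|(np.minimum(b,np.minimum(g,r))>150)); m[:270]=0;m[345:]=0;m[:,:110]=0;m[:,185:]=0
cen(m,lambda u,v:ray('top',u,v,.004))
im=cv2.imread('pics/s0.png').astype(int); b,g,r=im[...,0],im[...,1],im[...,2]
m=((b>r+5)|(np.minimum(b,np.minimum(g,r))>150)); m[:275]=0;m[345:]=0;m[:,:450]=0;m[:,530:]=0
cen(m,lambda u,v:ray('scene',u,v,.004))
E
```

```text
time: 21.7
position: [0.5757, -0.2594, 0.2741]
tool_rot: [0.991, 0.136, 0.004, 0.004]
ft_force: [1.1, -0.8, -1.3]
grip_width: 0.0151
[-0.0526603   0.12288685  0.01341466] 15.682731480095914
[ 120  283   54   52 2212] [146.80922242 308.34086799] [0.44613306 0.34610511 0.004     ]
[ 459  281   66   60 2036] [491.29862475 310.16060904] [0.44709999 0.3445532  0.004     ]
```

```bash
python3 -m jog '[{"grip":255,"travel":[0.2,2,0],"twist":0},{"grip":255,"travel":[0.4,4,0],"twist":0},{"grip":255,"travel":[0.4,4.6,0],"twist":0},{"grip":255,"travel":[0.4,4.6,0],"twist":0},{"grip":255,"travel":[0.4,4.6,0],"twist":0},{"grip":255,"travel":[0.4,4.6,0],"twist":0},{"grip":255,"travel":[0.4,4.6,0],"twist":0},{"grip":255,"travel":[0.4,4.6,0],"twist":0}]' >/dev/null; python3 -m jog '[{"grip":255,"travel":[0.4,4.6,0],"twist":0},{"grip":255,"travel":[0.4,4.6,0],"twist":0},{"grip":255,"travel":[0.4,4.6,0],"twist":0},{"grip":255,"travel":[0.4,4.6,0],"twist":0},{"grip":255,"travel":[0.4,4.6,0],"twist":0},{"grip":255,"travel":[0.4,4.2,0],"twist":0},{"grip":255,"travel":[0.3,3,0],"twist":0},{"grip":255,"travel":[0.1,1.6,0],"twist":0}]' >/dev/null; python3 -m jog '[{"grip":255,"travel":[0,0,-2],"twist":0},{"grip":255,"travel":[0,0,-4],"twist":0},{"grip":255,"travel":[0,0,-4],"twist":0},{"grip":255,"travel":[0,0,-1],"twist":0},{"grip":255,"travel":[0,0,0],"twist":0},{"grip":255,"travel":[0,0,0],"twist":0}]'; python3 st.py
```

```text
time: 23.9
position: [0.6325, 0.397, 0.1604]
tool_rot: [0.991, 0.136, 0.001, -0.0]
ft_force: [-0.5, 0.4, 0.0]
grip_width: 0.0154
[-0.0018341   0.06238734 -0.01964632] 15.686533176344694
```

```bash
python3 -m jog '[{"grip":255,"travel":[-0.1,0,-0.3],"twist":0},{"grip":255,"travel":[0,0,0],"twist":0},{"grip":255,"travel":[0,0,0],"twist":0},{"grip":255,"travel":[0,0,0],"twist":0}]'
python3 - <<'E'
from h import *
a=snap('scene','s7'); print(tilt(a)); t=snap('top','t7'); T=wpose(); G=T[:3,3]+.003*T[:3,2]; print(G-.192*T[:3,0])
for cam in('scene','top'):
  for n in('clamp_grip','mug','tape_roll','stapler'): print(cam,n,[(np.round(d['at'],3),round(d['p'],2)) for d in search_frame(n,cam)[:1]])
a=a[:,:,::-1]; t=t[:,:,::-1]; out=[]
for n,im,x0,y0 in(('scene',a,380,220),('top',t,100,190)):
    k=3;c=cv2.resize(im[y0:y0+170,x0:x0+130],None,fx=k,fy=k,interpolation=cv2.INTER_CUBIC)
    for th,col in((0,(0,0,255)),(5,(0,255,0))):
        q=np.radians(th); d=-T[:3,0]*np.cos(q)-np.array([0,0,np.sin(q)])
        for s in(-.07,.077,.192):
            p=(np.array(proj(n,G+d*s))-[x0,y0]+.5)*k; cv2.circle(c,tuple(int(v) for v in p),2,col,-1)
    out.append(c)
cv2.imwrite('pics/c7.png',np.hstack(out))
E
```

```text
time: 24.3
position: [0.6309, 0.3971, 0.1572]
tool_rot: [0.991, 0.137, 0.001, -0.0]
ft_force: [-0.2, 0.7, -2.4]
grip_width: 0.0158
[(np.float64(114.86666666666666), np.float64(-13.0), np.float64(0.0)), (np.float64(114.8), np.float64(-20.0), np.float64(0.008)), (np.float64(114.75), np.float64(-9.0), np.float64(0.004)), (np.float64(114.75), np.float64(-19.0), np.float64(0.008))]
[0.44587265 0.34499076 0.15362227]
scene clamp_grip [(array([0.49 , 0.128, 0.087]), 0.48)]
scene mug [(array([0.709, 0.099, 0.043]), 0.93)]
scene tape_roll [(array([ 0.683, -0.074,  0.024]), 0.57)]
scene stapler [(array([0.72 , 0.314, 0.047]), 0.81)]
top clamp_grip [(array([0.483, 0.121, 0.098]), 0.59)]
top mug [(array([0.726, 0.108, 0.04 ]), 0.63)]
top tape_roll [(array([ 0.677, -0.075,  0.025]), 0.8)]
top stapler [(array([0.699, 0.306, 0.046]), 0.97)]
```

View pics/c7.png

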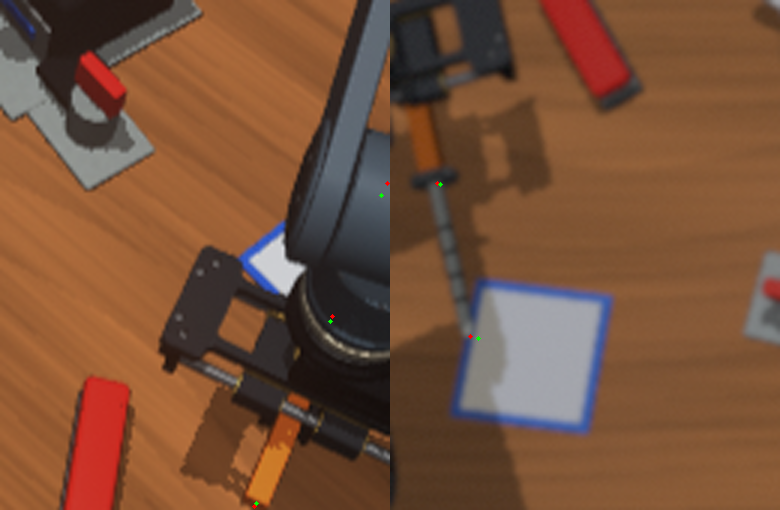

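```bash
python3 -c "from rig import *; print(hand_in())"
```

```text
the job is handed in; nothing more can be done
None
```

The job is done and handed in at about 24 s of the 61 s allowed; no verdict is reported, so what follows rests on my own checks.

- **Clamp screw:** the knob went down about 8 mm until the force rose sharply, to 47 N at the wrist. That was the fingers pressing on the knob, not the gripper body. I then turned it clockwise until the moment jumped. Its bar lies about 87° from its zero, against 86° (1.5 rad) at the stop, and it did not spring back.
- **Rod into the tube:** moves only turn about the vertical, so I let the rod droop in a light grip until its tip touched the desk, which gave about 35°. It slid into the tube freely and stopped at an estimated 79 mm from mouth to handle middle, against 77 expected. There it pushed back with about 18 N. The gripper hid the mouth in the picture, so the collar on the mouth is judged from force and position only.
- **Finish:** I drew the rod right out, pressed it level in its rest without letting go, and carried it to the card. By calculation the tip is at (0.446, 0.345, 0.154). The card centre I measured is (0.447, 0.345), so the tip is about 15 cm above its middle.
- **Last checks:** in the top picture the tip lies on the predicted level-rod point. My automatic tilt check on the scene picture gave nonsense (-9 to -20°) because the arm hid the shaft, so I disregarded it. The mug, tape roll and stapler read within about 4 mm of their first positions, which is the networks' accuracy.

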